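# Unpack the spare lantern pane and show it to the light

### The arm

A 6-joint arm with a two-finger parallel gripper is mounted at the origin on the work surface. World frame = base frame: x ahead of the robot, y to its left, z up, the work surface at z = 0. Lengths are in m, angles in rad, forces in N, time in s.
With the tool pointing down it reaches from about 0.35 to 0.975 m from the base axis. Payload 4.9 kg.
Tool frame: the origin (TCP) lies at the very end of the fingers, on their centre line; the grasp point (between the pads) lies 19 mm behind it; z points along the fingers, y is the direction in which the jaws open and shut (so a half turn about z gives the same grasp; the last joint's range is limited). The gripper opens to 85 mm and grips with 20 to 120 N. Pads are 22 mm wide; open, the fingers measure 114 mm over their backs; the gripper's body (76 mm by 85 mm) begins 54 mm behind the grasp point. The pads swing forward as they close: fully open they stand 13 mm farther back than shut.
Start: joints at [-1.382, 0.053, 1.613, -0, 1.476, -0.119], TCP at [0.189, -0.596, 0.231] pointing down, gripper open.
Joint ranges: [-3.01, 3.01], [-1.01, 2.22], [0.06, 2.58], [-1.02, 4.17], [0.09, 2.62], [-3.14, 3.14]. Speed limits (rad/s): [2.57, 2.57, 3.14, 3.14, 3.14, 3.14].

### API

Orientations are given as a unit quaternion [w, x, y, z].
In Python, from plant import state, grab_frame, camera_model, job_done, search_frame, masks_of, place_of gives the robot as it stands.
- The arm moves only by the tool drive_tool, never from a script. Its argument "series" is a list of rows, each a list of 2 entries, a list of its own where there are three numbers: the shift along the world's x, y, z in m, then the turn, a rotation vector about the world's x, y, z in degrees. A call has 1 to 8 rows; each row is the pose to reach, as a shift and turn from the pose commanded when the call began; what a row does not reach only later rows make up. A row lasts 1/10 s, in which the tool goes at most 50 mm and 8.59 degrees, less where a joint would pass 70% of its speed; a pose out of reach is approached as far as the arm can. A call with a gripper value outside its range is refused whole. "fingers" is the closure, from -1 (fully open) to 1 (shut), so that 0 is half open, set as the call begins (left out, the last holds). The fingers move at their own pace and stop on an object; the grip force is fixed at half the most. Time passes only in rows, so rows that repeat a pose let the fingers close. It gives the time, the measured TCP pose, the force and the opening at its end, in the units of the state.
- state(): the state, without advancing time (a new reading comes with each control period).
- grab_frame(name): name is "scene" or "top" or "wrist"; returns the picture (420x560x3 uint8, red, green, blue); there is no depth.
- camera_model(name): a dict with "fovy" (degrees; the focal length in pixels is half the picture's height over the tangent of half this angle, whatever the lens; pixels are square), "cx", "cy" (the principal point, pixels), "D" ([k1, k2, p1, p2, k3] as OpenCV has them; the pictures are not rectified), "rvec" (rotation vector, rad) and "tvec" (3), from world to camera coordinates, as OpenCV has them. Camera axes: x right, y down, z forward; pixel columns grow to the right and rows downward; lengths in m; the calibration is good to about 2 mm. A picture is of the moment at which its call begins: read the wrist's pose just before it. camera_model takes no time and is no camera call; for the wrist camera it gives the pose at the moment of the call.
- job_done(): hands the job in, once; it reports no verdict.
Trained networks look in the newest picture that a camera, given by its name, has taken for a name from the list of things; names that differ only in an ending like _2 or _b are one class to them, and where a whole thing is asked for, a point or a joint stands for the part that bears it (a point fixed in the world has none). Each returns a list of dicts, best first, with "confidence" (0 to 1); they miss things now and then, are a little off and sometimes report something else, mostly with a low value. They report only what shows in the picture. A call takes as long as a camera call. They do not tell look-alikes from the thing itself.
- search_frame(camera, name): "location" ([x, y, z] in m, in world coordinates, good to about 4 mm: the middle of the surface that is visible of it).
- masks_of(camera, name): "pixels" (420x560 bool, what is visible of it).
- place_of(camera, name): "location" ([x, y, z] in m, in world coordinates, good to about 4 mm: a listed point, or the origin of a listed thing).
The state is a dict: "time": time; "joint_pos": joint angles; "joint_vel": joint speeds; "joint_efforts": joint torques, N m; "tool_pos": TCP position; "tool_rot": TCP orientation; "contact_force": force on the tool from outside, world axes, zero at the start; "ft_torque": the same for the moment, N m; "gripper_width": opening from 0.0 (shut) to 1.0 (fully open).
Only numpy, scipy, OpenCV 4.12 (cv2) and the standard library are available. Lean on these libraries where they do the work, as an engineer would, in place of code of your own. Each camera call takes 0.05 s, during which the arm holds its last target.

### The job

Unpack the spare lantern pane that stands on edge in a slot inside the plywood shipping box: swing the box's top flap up until it stands upright, then the inner cover flap likewise, and draw the pane straight up out of its slot. Finish while still holding the pane, upright and still, in front of the glowing face of the light panel: squarely facing it, middle to middle, about 10 cm away and touching nothing but the gripper. Leave both flaps standing open and do not disturb the pliers, the brush or the jar.

Things in the scene. Friction and masses are not known exactly. Their poses are not given: they have to be found in the camera images.
- case: Open-topped plywood shipping box fixed to the bench, 220 (its x) by 190 (its y) by 140 mm high, walls and floor 6 mm; origin at the centre of its underside, z up. Inside, two wooden blocks (130 mm along x, tops 36 mm above the bench) leave between them a slot 14 mm wide along the box's x axis, at its y = 0, where the pane stands. Two flaps close it one above the other.
- flap (a joint): Top flap of the box, a 220 by 188 by 5 mm plywood board lying on the rim, hinged along the box's +y rim. Radians: 0 shut (level), grows as it swings up about the hinge towards +y, 1.57 upright, stop at 1.9. Its friction hinge keeps it wherever it is left; about 2 to 3 N at the pull moves it.
- flap_hinge (a point): On the top flap's hinge line (which runs along the box's x), at its middle: 95 mm to the box's +y side, 140 mm above the bench.
- flap_pull (a point): Middle of the top flap's pull: a round dowel 10 mm thick and 80 mm long, parallel to the hinge (along the box's x), carried on a post at each end, its axis 30 mm over the flap's upper face and 172 mm from the hinge line (35 mm from the plane of the hinge). The dowel can turn between gripped fingers.
- cover (a joint): Inner cover flap, a 155 (from the hinge) by 150 by 5 mm board lying level inside the box, its underside 78 mm above the bench; hinged at its far edge, along the box's y. Radians: 0 shut, grows as it swings up towards the box's +x side, 1.57 upright, stop at 1.75. Its friction hinge keeps it wherever it is left; about 2 N at the pull moves it.
- cover_hinge (a point): On the cover flap's hinge line (which runs along the box's y), at its middle: 90 mm to the box's +x side of its centre, 78 mm above the bench.
- cover_pull (a point): Middle of the cover flap's pull: a round dowel 10 mm thick and 70 mm long, parallel to the hinge (along the box's y), carried on a post at each end, its axis 30 mm over the flap's upper face and 137 mm from the hinge line (35 mm from the plane of the hinge). The dowel can turn between gripped fingers.
- pane: Spare lantern pane, a white pane in a dark wooden frame: a flat plate 110 (its x) by 10 (its y, thickness) by 65 mm high, about 150 g; origin at the centre of its lower edge, z up. It stands on the box's floor (6 mm above the bench) with its top edge at 71 mm, its x along the slot (the box's x); it can lie up to about 15 mm off the slot's middle. The part above the blocks (36 to 71 mm above the bench) is free to grip across its thickness.
- pane_mid (a point): Centre of the pane, 32.5 mm above its lower edge.
- panel: Light panel fixed to the bench: a black upright slab 170 (its x) by 20 by 150 mm (top at 162 mm) on a steel foot 150 by 90 by 12 mm; origin at the centre of the foot's underside. Its glowing white face looks along its +y axis, towards the box's side of the bench.
- panel_mid (a point): Middle of the panel's glowing face, 90 mm above the bench; axes as the panel's (+y straight out of the glowing face, x along it, z up).
- pliers: Bystander: pliers with red grips, lying flat, about 180 mm long, 15 mm high; origin near the middle. Leave alone.
- brush: Bystander: brush about 180 mm long, lying flat; origin near its middle. Leave alone.
- jar: Bystander: jar, 56 mm across, 75 mm high; origin at the centre of its underside. Leave alone.
Mind the look-alikes: they are no part of the job. What is shaped like the panel but blue, green or pink is not meant.

How it is judged:
On the way, in this order (a step that is already met when the one before it is completed fails the run):
1. the top flap is swung up (past 1.3 rad) while the cover flap is still down (value of joint flap above 1.3 rad and value of joint cover below 0.5 rad), for 0.2 s.
2. the cover flap is swung up (past 1.3 rad), the pane still in its slot (value of joint cover above 1.3 rad and height (world z) of pane below 0.03 m), for 0.2 s.
3. the pane is drawn up clear of its slot, gripped by the fingers (height (world z) of pane above 0.06 m and contact force between pane and the fingers above 1 N), for 0.2 s.
At the end, for the whole second after the job is handed in: Pane gripped, clear of bench, box and panel, still (< 0.03 m/s), upright and facing the panel within 0.2 rad, its centre 50 to 150 mm in front of the glowing face and within 30 mm of its middle sideways and in height; both flaps still open past 1.3 rad (contact force between pane and the fingers above 1 N and contact force between pane and panel below 0.1 N and contact force between pane and case below 0.1 N and contact force between pane and pliers below 0.1 N and contact force between pane and brush below 0.1 N and contact force between pane and jar below 0.1 N and height (world z) of pane above 0.02 m and y of pane_mid in the frame of panel_mid between 0.05 and 0.15 m and x of pane_mid in the frame of panel_mid between -0.03 and 0.03 m and z of pane_mid in the frame of panel_mid between -0.03 and 0.03 m and angle between the y axis of pane and the y axis of panel, either way round below 0.2 rad and angle between pane's own z axis and vertical below 0.2 rad and linear speed of pane below 0.03 m/s and value of joint each of flap, cover above 1.3 rad); the arm keeps its last pose, push and grip.
It fails at once if the pane knocks against the light panel (contact force between pane and panel above 2 N).
It fails at once if a bystander is shoved more than 30 mm (distance of any of pliers, brush, jar from where it was at the start of the episode above 0.03 m).
It also fails if it takes over 67 s, if anything falls off the work surface, if the arm or the gripper's body presses on something with over 40 N, if the wrist force passes 120 N, or if a joint passes its speed limit or range.

## Working session

There is one attempt and no reset: what is moved stays moved. The work goes in short steps, Python scripts to look and compute and a tool call to move; the robot and the scene stay as the last step left them, time stands still between calls to the robot, and variables do not carry over. Pictures are saved under pics/ and viewed, and the job is handed in when it is done.

Besides the shell and the picture viewer there is one more tool, called after ">>>" in YAML: its name, and indented under it one key for each argument. drive_tool: Moves the arm, as the interface text tells. Its arguments: {"type":"object","properties":{"series":{"type":"array","items":{"type":"array"}},"fingers":{"type":"number"}},"required":["series"]}

```bash
ls; mkdir -p pics; python3 - <<'E'
from plant import *
import cv2
print(state())
for n in ["scene","top","wrist"]:
    im=grab_frame(n); cv2.imwrite(f"pics/{n}0.png",cv2.cvtColor(im,cv2.COLOR_RGB2BGR))
    m=camera_model(n); print(n,m)
    for t in ["case","panel","panel_mid","flap_pull","flap_hinge","pliers","brush","jar"]:
        try:
            r=place_of(n,t); print(t,[(x['confidence'],[round(float(v),4) for v in x['location']]) for x in r])
        except Exception as e: print(t,e)
E
```

```text
pics
{'time': 0.0, 'joint_pos': array([-1.38199972e+00,  5.33490601e-02,  1.61428913e+00, -2.04387796e-06,
        1.47598010e+00, -1.18992673e-01]), 'joint_vel': array([ 0.00196333, -0.00086988, -0.0007688 , -0.00121663,  0.00077827,
        0.00017061]), 'joint_efforts': array([ 1.27907384e-03, -3.93680906e+01, -3.70172703e+01, -1.04534425e-05,
        7.00729986e-03,  2.21043365e-05]), 'tool_pos': array([ 0.18923323, -0.59501838,  0.23007075]), 'tool_rot': array([-1.01216597e-03,  9.88181051e-01,  1.53287915e-01, -3.63588053e-05]), 'contact_force': array([ 0.6364383 , -0.21230651, -0.19478149]), 'ft_torque': array([-0.00140237,  0.01908391,  0.00966458]), 'gripper_width': 1.0078154000336992}
scene {'fovy': 48.401833021266135, 'cx': 280.91922964839074, 'cy': 206.78138312077945, 'D': array([-0.06095851,  0.        ,  0.        ,  0.        ,  0.        ]), 'rvec': array([ 1.648378  ,  2.11346788, -0.65389033]), 'tvec': array([ 0.20703041, -0.29317761,  1.38390822])}
case []
panel [(0.89, [0.1758, -0.3127, 0.0025]), (0.79, [0.4421, -0.4863, -0.0007]), (0.77, [0.5508, -0.3389, -0.0035
[... 952 characters left out ...]
0.5545, -0.3374, 0.0915]), (0.81, [0.4421, -0.4857, 0.0891]), (0.81, [0.7918, -0.2818, 0.0883])]
flap_pull [(0.79, [0.5363, 0.0808, 0.1922])]
flap_hinge [(0.85, [0.5535, 0.2473, 0.1344])]
pliers [(0.9, [0.3932, -0.062, 0.0007])]
brush [(0.96, [0.4097, -0.1821, -0.0003])]
jar [(0.72, [0.6719, -0.068, 0.0015])]
wrist {'fovy': 63.852908761034556, 'cx': 273.17346835988775, 'cy': 211.49621084142578, 'D': array([0.01345736, 0.        , 0.        , 0.        , 0.        ]), 'rvec': array([-2.33493993,  1.70841315,  0.25208449]), 'tvec': array([-0.62579951, -0.03698818,  0.37953874])}
case []
panel [(0.73, [0.1752, -0.3101, -0.0004])]
panel_mid []
flap_pull []
flap_hinge []
pliers []
brush []
jar []
```

View pics/scene0.png

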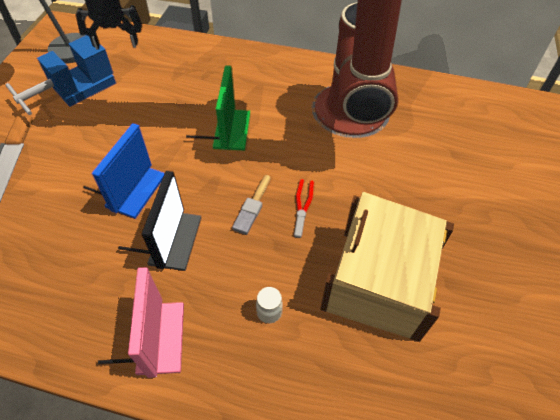

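View pics/top0.png

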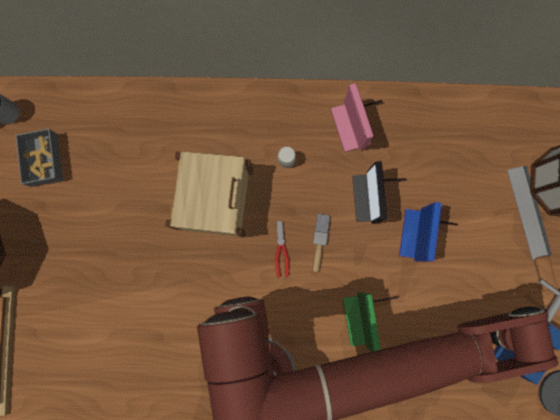

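View pics/wrist0.png

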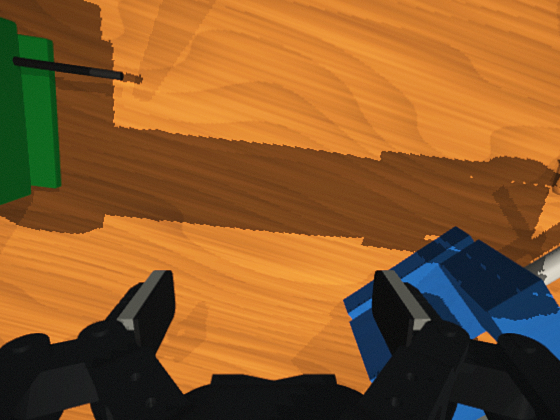

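```bash
python3 - <<'E'
import cv2
s=cv2.imread('pics/scene0.png');t=cv2.imread('pics/top0.png')
cv2.imwrite('pics/c_case.png',cv2.resize(s[180:345,310:470],None,fx=3.6,fy=3.6,interpolation=cv2.INTER_CUBIC))
cv2.imwrite('pics/c_caset.png',cv2.resize(t[140:245,155:265],None,fx=5.5,fy=5.5,interpolation=cv2.INTER_CUBIC))
a=cv2.resize(s[160:280,110:220],(440,480),interpolation=cv2.INTER_CUBIC)
b=cv2.resize(t[150:235,340:400],(339,480),interpolation=cv2.INTER_CUBIC)
cv2.imwrite('pics/c_panel.png',cv2.hconcat([a,b]))
E
```

```text
(no output)
```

View pics/c_case.png

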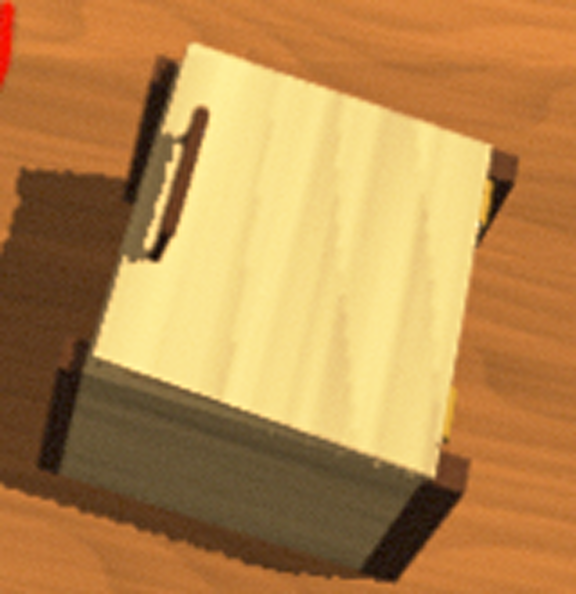

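View pics/c_caset.png

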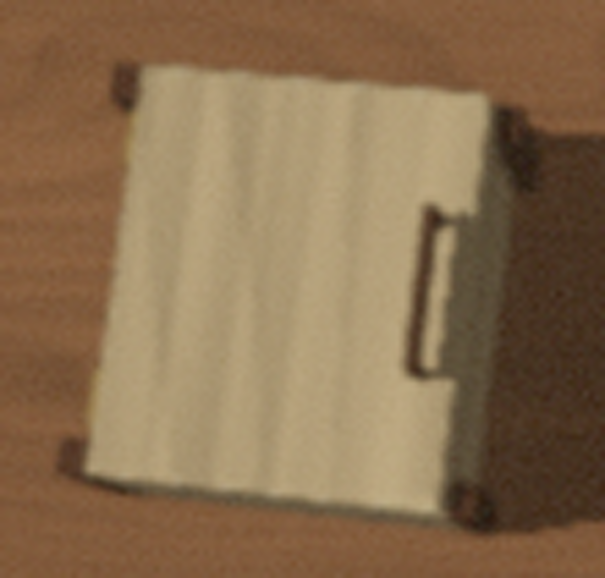

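View pics/c_panel.png

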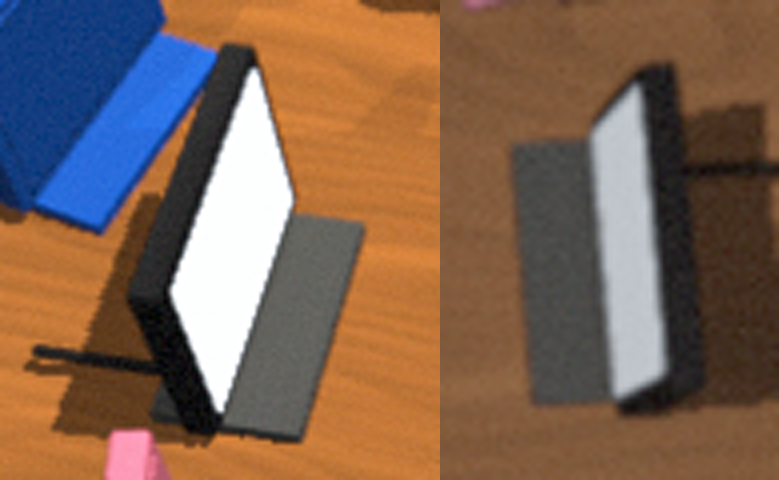

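```bash
cat > h.py <<'E'
import numpy as np, cv2
from plant import *
def cam(m):
    f=210/np.tan(np.radians(m['fovy'])/2)
    K=np.array([[f,0,m['cx']],[0,f,m['cy']],[0,0,1.]])
    R=cv2.Rodrigues(np.array(m['rvec']))[0]
    return K,np.array(m['D']),R,np.array(m['tvec'])
def ray(m,uv):
    K,D,R,t=cam(m)
    p=cv2.undistortPoints(np.array([[uv]],float),K,D)[0,0]
    d=R.T@np.array([p[0],p[1],1]);return -R.T@t,d/np.linalg.norm(d)
def tri(obs):
    A=np.zeros((3,3));b=np.zeros(3);L=[]
    for m,uv in obs:
        c,d=ray(m,uv);P=np.eye(3)-np.outer(d,d);A+=P;b+=P@c;L.append((c,P))
    X=np.linalg.solve(A,b);return X,max(np.linalg.norm(P@(X-c)) for c,P in L)
def proj(m,X):
    K,D,R,t=cam(m)
    return cv2.projectPoints(np.atleast_2d(np.array(X,float)),np.array(m['rvec']),np.array(m['tvec']),K,D)[0][:,0]
E
python3 - <<'E'
from h import *
from scipy.optimize import least_squares
s=camera_model('scene');t=camera_model('top')
S=lambda x,y:(310-.36+x/3.6,180-.36+y/3.6)
T=lambda x,y:(155-.4+x/5.5,140-.4+y/5.5)
P={'x-h':(S(492,148),T(85,473)),'x+h':(S(436,476),T(142,67)),'x+p':(S(93,358),T(495,95)),'x-p':(S(195,43),T(447,515)),
'd-':(S(203,112),T(412,373)),'d+':(S(170,240),T(433,208))}
for k,(a,b) in P.items():
    X,e=tri([(s,a),(t,b)]);print(k,X.round(4),round(e,4))
loc={'x-h':(-.11,.095,.145),'x+h':(.11,.095,.145),'x+p':(.11,-.093,.145),'x-p':(-.11,-.093,.145),'d-':(-.04,-.077,.175),'d+':(.04,-.077,.175)}
def W(q,l):
    c,s_=np.cos(q[2]),np.sin(q[2]);return np.array([q[0]+c*l[0]-s_*l[1],q[1]+s_*l[0]+c*l[1],l[2]+q[3]])
def f(q): return np.concatenate([np.r_[proj(s,W(q,loc[k]))[0]-P[k][0],proj(t,W(q,loc[k]))[0]-P[k][1]] for k in P])
r=least_squares(f,[.54,.15,-.1,0]);print('case',r.x.round(4));print(r.fun.round(1))
S=lambda x,y:(110-.4+x/4,160-.4+y/4)
T=lambda x,y:(340-.4+x/5.65,150-.4+y/5.65)
P={'tn':(S(255,68),T(227,375)),'bn':(S(294,202),T(172,400)),'bf':(S(221,412),T(150,132)),'tf':(S(170,290),T(200,82)),'fn':(S(365,228),T(92,405)),'ff':(S(300,440),T(73,147))}
Q={}
for k,(a,b) in P.items():
    X,e=tri([(s,a),(t,b)]);Q[k]=X;print(k,X.round(4),round(e,4))
print('mid',np.mean([Q[k] for k in ('tn','bn','bf','tf')],0))
for a,b in (('tn','tf'),('bn','bf'),('fn','ff')):
    d=Q[b]-Q[a];print(d.round(4),np.arctan2(d[1],d[0]))
E
```

```text
x-h [0.4409 0.2576 0.1386] 0.0002
x+h [0.6586 0.2374 0.1401] 0.0003
x+p [0.6432 0.0486 0.1559] 0.002
x-p [0.4216 0.0692 0.1553] 0.0046
d- [0.4918 0.0827 0.185 ] 0.0009
d+ [0.5775 0.0761 0.1823] 0.0019
case [ 0.5412  0.1536 -0.1028  0.0039]
[ 2.2 -2.3 -1.5 -0.5  0.8 -1.  -0.5 -1.3 -0.6  0.7 -1.   1.3 -1.2  2.1
 -2.5 -0.  -1.8  2.2  0.5 -0.4 -2.5 -1.5  0.5  1.8]
tn [ 0.48   -0.3451  0.1483] 0.0012
bn [ 0.48   -0.3419  0.0175] 0.0006
bf [ 0.63   -0.3285  0.0236] 0.0006
tf [ 0.6304 -0.3309  0.1541] 0.0007
fn [ 0.4777 -0.2993  0.0014] 0.0002
ff [ 0.6248 -0.2878 -0.0007] 0.0003
mid [ 0.55511372 -0.33659091  0.08588432]
[0.1504 0.0142 0.0058] 0.09403698506455184
[0.15   0.0134 0.006 ] 0.08932392391192355
[ 0.1471  0.0115 -0.0021] 0.07770889437189141
```

```bash
python3 - <<'E'
from h import *
from scipy.optimize import least_squares
s=camera_model('scene');t=camera_model('top')
S=lambda x,y:(310-.36+x/3.6,180-.36+y/3.6)
T=lambda x,y:(155-.4+x/5.5,140-.4+y/5.5)
P={'x-h':(S(492,148),T(85,473)),'x+h':(S(436,476),T(142,67)),'x+p':(S(93,358),T(495,95)),'x-p':(S(195,43),T(447,515)),
'd-':(S(203,112),T(412,373)),'d+':(S(170,240),T(433,208))}
# (x, dist from hinge, height over hinge plane)
loc={'x-h':(-.11,0,.005),'x+h':(.11,0,.005),'x+p':(.11,.188,.005),'x-p':(-.11,.188,.005),'d-':(-.04,.172,.035),'d+':(.04,.172,.035)}
def W(q,l):
    a=q[4];y=.095-l[1]*np.cos(a)+l[2]*np.sin(a);z=.14+l[1]*np.sin(a)+l[2]*np.cos(a)
    c,s_=np.cos(q[2]),np.sin(q[2]);return np.array([q[0]+c*l[0]-s_*y,q[1]+s_*l[0]+c*y,z+q[3]])
def f(q): return np.concatenate([np.r_[proj(s,W(q,loc[k]))[0]-P[k][0],proj(t,W(q,loc[k]))[0]-P[k][1]] for k in P])
r=least_squares(f,[.54,.15,-.1,0,0]);print('case',r.x.round(4));print(r.fun.round(1))
q=r.x
print('dowel',W(q,(0,.172,.035)))
E
```

```text
case [ 0.5412  0.1522 -0.0911 -0.0057  0.0887]
[-0.2 -0.5 -0.   0.2 -0.4  0.5  0.  -0.2  0.2 -0.2 -1.5  0.3 -1.5  0.4
 -2.2 -0.6 -0.6  1.3 -0.4 -1.  -0.8 -2.1 -0.6  1. ]
dowel [0.53452866 0.07930856 0.18440386]
```

Candidates for the panel in the scene picture are black/white (170,220), blue (125,170), green (230,110) and pink (155,330). The enlarged crop shows only the one at (170,220) is a black slab with a white glowing face looking toward the box, so that is the one meant. The top flap stands slightly ajar (about 0.09 rad), which puts its dowel near (0.535, 0.079, 0.187).

>>> drive_tool:
  series:
    - [[0.05,0.1,0.06],[0,0,-5]]
    - [[0.15,0.3,0.06],[0,0,-12]]
    - [[0.345,0.674,0.06],[0,0,-22.9]]
    - [[0.345,0.674,0.06],[0,0,-22.9]]
    - [[0.345,0.674,0.06],[0,0,-22.9]]
    - [[0.345,0.674,0.06],[0,0,-22.9]]
    - [[0.345,0.674,0.06],[0,0,-22.9]]
    - [[0.345,0.674,0.06],[0,0,-22.9]]
  fingers: 0.0

```text
time: 2.15
tool_pos: [0.3686, -0.2434, 0.2752]
tool_rot: [0.0, 0.999, -0.046, 0.001]
contact_force: [1.6, 0.3, -0.2]
gripper_width: 0.502
```

>>> drive_tool:
  series:
    - [[0.155,0.3,0.0],[0,0,0]]
    - [[0.155,0.3,0.0],[0,0,0]]
    - [[0.155,0.3,0.0],[0,0,0]]
    - [[0.155,0.3,0.0],[0,0,0]]
    - [[0.155,0.3,0.0],[0,0,0]]
    - [[0.155,0.3,0.0],[0,0,0]]
    - [[0.155,0.3,0.0],[0,0,0]]
    - [[0.155,0.3,0.0],[0,0,0]]

```text
time: 2.95
tool_pos: [0.5241, 0.0584, 0.2745]
tool_rot: [-0.001, 0.999, -0.043, -0.0]
contact_force: [-0.0, -0.7, 0.3]
gripper_width: 0.5
```

```bash
python3 - <<'E'
from h import *
print(state()['tool_pos'],state()['tool_rot'])
im=grab_frame('wrist'); cv2.imwrite("pics/w1.png",cv2.cvtColor(im,cv2.COLOR_RGB2BGR))
print(place_of('wrist','flap_pull'),search_frame('wrist','flap_pull'))
E
```

```text
[0.52409015 0.05843092 0.27453541] [-5.91514401e-04  9.99067897e-01 -4.31621859e-02 -1.14191525e-04]
[{'location': [0.5373, 0.0819, 0.1942], 'confidence': 0.74}] [{'location': [0.568, 0.1492, 0.1538], 'confidence': 0.8}]
```

View pics/w1.png

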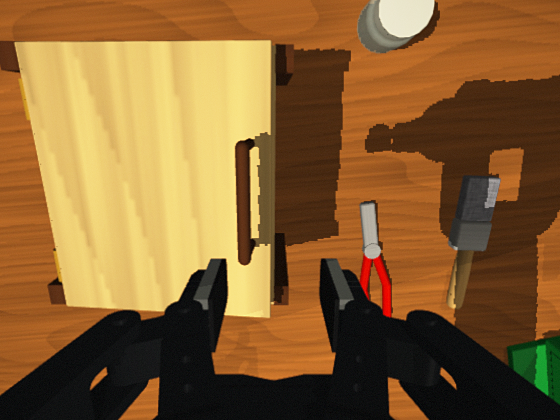

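```bash
python3 - <<'E'
from h import *
s=camera_model('scene');t=camera_model('top');w=camera_model('wrist')
S=lambda x,y:(310-.36+x/3.6,180-.36+y/3.6)
T=lambda x,y:(155-.4+x/5.5,140-.4+y/5.5)
a=tri([(s,S(203,112)),(t,T(412,373)),(w,(244.5,258))]);b=tri([(s,S(170,240)),(t,T(433,208)),(w,(242.5,147))])
print(a,b,(a[0]+b[0])/2)
print(state()['tool_pos'])
E
```

```text
(array([0.49178531, 0.08140759, 0.18423991]), np.float64(0.0026964001797136795)) (array([0.57625674, 0.07436143, 0.18147461]), np.float64(0.004083702659491077)) [0.53402103 0.07788451 0.18285726]
[0.52297187 0.054614   0.27466885]
```

>>> drive_tool:
  series:
    - [[0.011,0.0235,-0.03],[0,0,0]]
    - [[0.011,0.0235,-0.06],[0,0,0]]
    - [[0.011,0.0235,-0.09],[0,0,0]]
    - [[0.011,0.0235,-0.104],[0,0,0]]
    - [[0.011,0.0235,-0.104],[0,0,0]]
    - [[0.011,0.0235,-0.104],[0,0,0]]

```text
time: 3.7
tool_pos: [0.5347, 0.0775, 0.172]
tool_rot: [-0.0, 0.999, -0.047, 0.001]
contact_force: [0.8, 0.9, 0.1]
gripper_width: 0.498
```

>>> drive_tool:
  series:
    - [[0,0,0],[0,0,0]]
    - [[0,0,0],[0,0,0]]
    - [[0,0,0],[0,0,0]]
    - [[0,0,0],[0,0,0]]
    - [[0,0,0],[0,0,0]]
    - [[0,0,0],[0,0,0]]
  fingers: 1.0

```text
time: 4.3
tool_pos: [0.5351, 0.0783, 0.1715]
tool_rot: [-0.0, 0.999, -0.046, 0.001]
contact_force: [3.9, 0.2, 1.0]
gripper_width: 0.093
```

```bash
python3 - <<'E'
from h import *
print(state()['tool_pos'],state()['tool_rot'],state()['gripper_width'])
im=grab_frame('wrist'); cv2.imwrite("pics/w2.png",cv2.cvtColor(im,cv2.COLOR_RGB2BGR))
im=grab_frame('scene'); cv2.imwrite("pics/s2.png",cv2.resize(cv2.cvtColor(im[120:360,280:480],cv2.COLOR_RGB2BGR),None,fx=2.5,fy=2.5))
E
```

```text
[0.53506856 0.07825415 0.17146223] [-2.97187204e-05  9.98944400e-01 -4.59163965e-02  1.33028278e-03] 0.09288715343567128
```

View pics/w2.png

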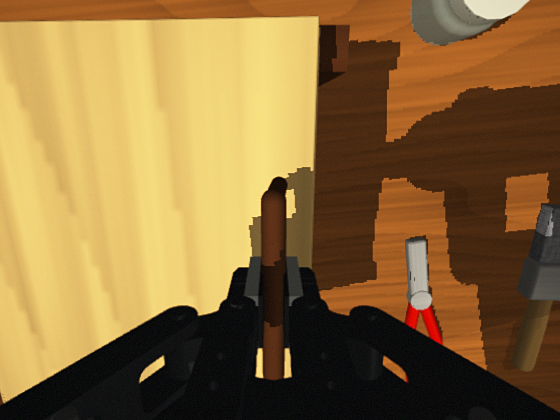

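View pics/s2.png

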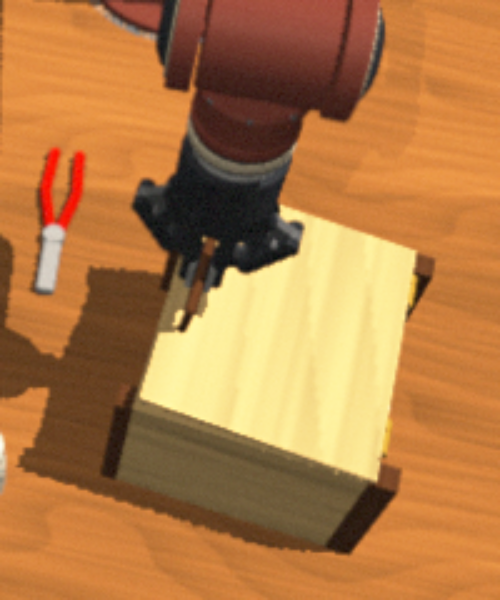

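```bash
python3 - <<'E'
import numpy as np
cx=np.array([.9959,-.0909,0]);cy=np.array([.0909,.9959,0]);z=np.array([0,0,1.])
r=.1755;ph=.2007
def dow(a): return -r*np.cos(a+ph)*cy+r*np.sin(a+ph)*z
def tz(d): # tool z dir after tilt d about -cx ; body goes to +y so tool z goes to -y
    return -np.cos(d)*z-np.sin(d)*cy
a0=.078
for a in np.linspace(a0,1.62,17)[1:]:
    d=np.radians(35)*(a-a0)/(1.62-a0)
    p=dow(a)-dow(a0)+.017*(tz(d)-tz(0))
    print(round(a,2),p.round(3).tolist(),(-cx*np.degrees(d)).round(1).tolist())
E
```

```text
0.17 [0.0, 0.005, 0.016] [-2.2, 0.2, -0.0]
0.27 [0.001, 0.011, 0.031] [-4.4, 0.4, -0.0]
0.37 [0.002, 0.019, 0.046] [-6.5, 0.6, -0.0]
0.46 [0.003, 0.028, 0.06] [-8.7, 0.8, -0.0]
0.56 [0.003, 0.038, 0.073] [-10.9, 1.0, -0.0]
0.66 [0.005, 0.05, 0.085] [-13.1, 1.2, -0.0]
0.75 [0.006, 0.062, 0.095] [-15.2, 1.4, -0.0]
0.85 [0.007, 0.076, 0.105] [-17.4, 1.6, -0.0]
0.95 [0.008, 0.09, 0.113] [-19.6, 1.8, -0.0]
1.04 [0.01, 0.105, 0.119] [-21.8, 2.0, -0.0]
1.14 [0.011, 0.121, 0.124] [-24.0, 2.2, -0.0]
1.23 [0.012, 0.137, 0.127] [-26.1, 2.4, -0.0]
1.33 [0.014, 0.153, 0.129] [-28.3, 2.6, -0.0]
1.43 [0.015, 0.169, 0.129] [-30.5, 2.8, -0.0]
1.52 [0.017, 0.186, 0.128] [-32.7, 3.0, -0.0]
1.62 [0.018, 0.202, 0.125] [-34.9, 3.2, -0.0]
```

>>> drive_tool:
  series:
    - [[0.0,0.005,0.016],[-2.2,0.2,0]]
    - [[0.001,0.011,0.031],[-4.4,0.4,0]]
    - [[0.002,0.019,0.046],[-6.5,0.6,0]]
    - [[0.003,0.028,0.06],[-8.7,0.8,0]]

```text
time: 4.8
tool_pos: [0.5374, 0.1052, 0.2306]
tool_rot: [0.078, 0.996, -0.046, -0.003]
contact_force: [6.2, -1.8, -5.4]
gripper_width: 0.089
```

>>> drive_tool:
  series:
    - [[0.0,0.01,0.013],[-2.2,0.2,0]]
    - [[0.002,0.022,0.025],[-4.4,0.4,0]]
    - [[0.003,0.034,0.035],[-6.5,0.6,0]]
    - [[0.004,0.048,0.045],[-8.7,0.8,0]]
    - [[0.005,0.062,0.053],[-10.9,1.0,0]]
    - [[0.007,0.077,0.059],[-13.1,1.2,0]]
    - [[0.008,0.093,0.064],[-15.2,1.4,0]]
    - [[0.009,0.109,0.067],[-17.4,1.6,0]]

```text
time: 5.6
tool_pos: [0.5476, 0.2137, 0.3001]
tool_rot: [0.23, 0.972, -0.046, -0.008]
contact_force: [7.0, -4.5, 3.2]
gripper_width: 0.089
```

>>> drive_tool:
  series:
    - [[0.002,0.016,0.002],[-2.2,0.2,0]]
    - [[0.003,0.032,0.002],[-4.4,0.4,0]]
    - [[0.005,0.049,0.001],[-6.5,0.6,0]]
    - [[0.006,0.065,-0.002],[-8.7,0.8,0]]
    - [[0.006,0.065,-0.002],[-8.7,0.8,0]]
    - [[0.006,0.065,-0.002],[-8.7,0.8,0]]

```text
time: 6.2
tool_pos: [0.5539, 0.2809, 0.2988]
tool_rot: [0.3, 0.953, -0.044, -0.01]
contact_force: [5.8, 3.0, 8.4]
gripper_width: 0.087
```

```bash
python3 - <<'E'
from h import *
print(state()['tool_pos'],state()['tool_rot'],state()['gripper_width'],state()['contact_force'])
im=grab_frame('wrist'); cv2.imwrite("pics/w3.png",cv2.cvtColor(im,cv2.COLOR_RGB2BGR))
im=grab_frame('scene'); cv2.imwrite("pics/s3.png",cv2.resize(cv2.cvtColor(im[80:360,280:480],cv2.COLOR_RGB2BGR),None,fx=2,fy=2))
E
```

```text
[0.55388007 0.28086624 0.29884694] [ 0.30013774  0.9528135  -0.04419999 -0.01049467] 0.08685347731525207 [5.75292612 3.03296408 8.44444768]
```

View pics/w3.png

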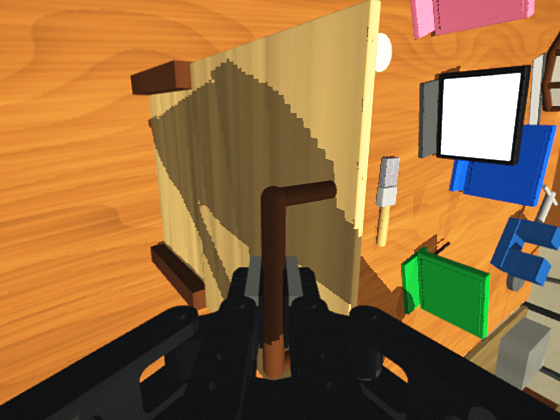

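View pics/s3.png

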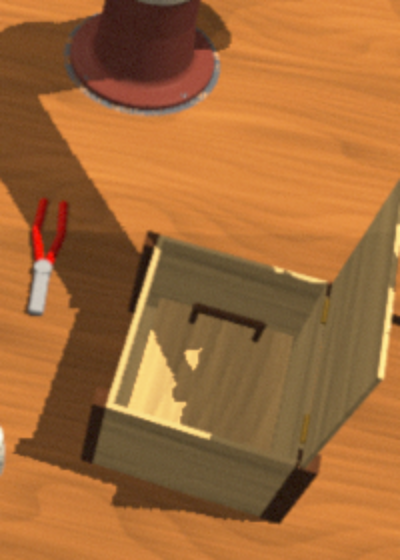

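>>> drive_tool:
  series:
    - [[0,0,0],[0,0,0]]
    - [[0,0,0],[0,0,0]]
    - [[0.002,0.023,0.033],[0,0,0]]
    - [[0.004,0.046,0.066],[0,0,0]]
    - [[0.004,0.046,0.11],[0,0,0]]
    - [[0.0,0.03,0.13],[8,-0.7,0]]
    - [[-0.01,-0.01,0.13],[16,-1.4,0]]
    - [[-0.02,-0.06,0.13],[24,-2.2,0]]
  fingers: 0.58

```text
time: 7.1
tool_pos: [0.5318, 0.2218, 0.426]
tool_rot: [0.092, 0.995, -0.044, -0.004]
contact_force: [1.3, -2.1, 0.0]
gripper_width: 0.207
```

>>> drive_tool:
  series:
    - [[-0.01,-0.04,0.0],[5,-0.5,0]]
    - [[-0.02,-0.08,0.0],[10.6,-1.0,0]]
    - [[-0.035,-0.1,0.0],[10.6,-1.0,0]]
    - [[-0.035,-0.1,0.0],[10.6,-1.0,0]]

```text
time: 7.5
tool_pos: [0.4957, 0.1184, 0.4256]
tool_rot: [0.002, 0.999, -0.048, -0.001]
contact_force: [0.7, 0.1, -0.0]
gripper_width: 0.204
```

>>> drive_tool:
  series:
    - [[0,0,-0.01],[0,0,8.5]]
    - [[0,0,-0.02],[0,0,17]]
    - [[0,0,-0.03],[0,0,25.5]]
    - [[0,0,-0.04],[0,0,34]]
    - [[0,0,-0.05],[0,0,42.5]]
    - [[0,0,-0.06],[0,0,51]]
    - [[0,0,-0.06],[0,0,59.5]]
    - [[0,0,-0.06],[0,0,68]]

```text
time: 8.3
tool_pos: [0.4967, 0.1221, 0.3638]
tool_rot: [0.0, 0.852, 0.524, -0.001]
contact_force: [-0.2, -0.4, 0.6]
gripper_width: 0.209
```

>>> drive_tool:
  series:
    - [[0,0,0],[0,0,8.5]]
    - [[0,0,0],[0,0,17]]
    - [[0,0,0],[0,0,22]]
    - [[0,0,0],[0,0,22]]
  fingers: 0.0

```text
time: 8.7
tool_pos: [0.497, 0.122, 0.3645]
tool_rot: [0.0, 0.739, 0.674, 0.0]
contact_force: [0.3, 0.3, -0.1]
gripper_width: 0.501
```

```bash
python3 - <<'E'
from h import *
print(state()['tool_pos'],state()['tool_rot'],state()['gripper_width'],state()['contact_force'])
for n in ('wrist','scene','top'):
    im=grab_frame(n); cv2.imwrite(f"pics/{n}4.png",cv2.cvtColor(im,cv2.COLOR_RGB2BGR))
    for k in ('cover_pull','cover_hinge','flap_pull'): print(n,k,[(x['confidence'],np.round(x['location'],4)) for x in place_of(n,k)])
E
```

```text
[0.49696267 0.12200781 0.3644921 ] [2.23217441e-04 7.38507413e-01 6.74245290e-01 1.99208157e-04] 0.5008501916618583 [ 0.272085    0.2821488  -0.12938605]
wrist cover_pull [(0.56, array([0.4911, 0.1527, 0.1173]))]
wrist cover_hinge [(0.74, array([0.6306, 0.1444, 0.0779]))]
wrist flap_pull []
scene cover_pull [(0.74, array([0.4988, 0.1549, 0.1202]))]
scene cover_hinge [(0.77, array([0.6293, 0.1396, 0.0764]))]
scene flap_pull [(0.68, array([0.5542, 0.2857, 0.3109]))]
top cover_pull [(0.57, array([0.5007, 0.1509, 0.1198]))]
top cover_hinge [(0.7, array([0.632 , 0.1391, 0.0781]))]
top flap_pull [(0.55, array([0.5532, 0.2901, 0.3126]))]
```

View pics/wrist4.png

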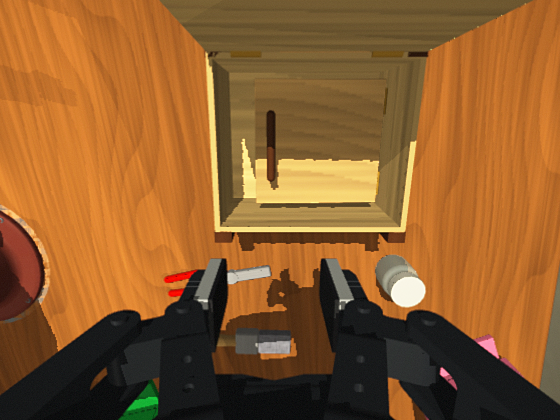

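View pics/scene4.png

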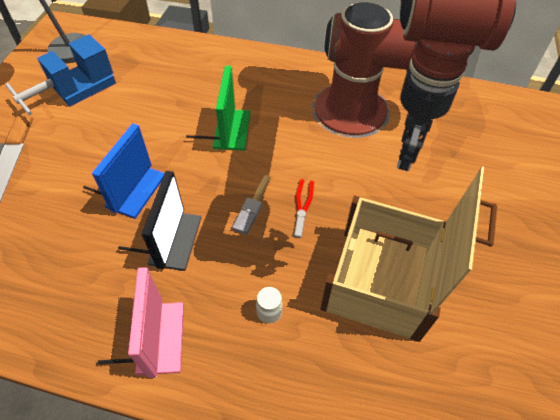

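```bash
python3 - <<'E'
import cv2
s=cv2.imread('pics/scene4.png');t=cv2.imread('pics/top4.png')
cv2.imwrite('pics/s4c.png',cv2.resize(s[190:340,320:460],None,fx=4,fy=4,interpolation=cv2.INTER_CUBIC))
cv2.imwrite('pics/t4c.png',cv2.resize(t[130:250,140:270],None,fx=5,fy=5,interpolation=cv2.INTER_CUBIC))
E
```

```text
(no output)
```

View pics/s4c.png

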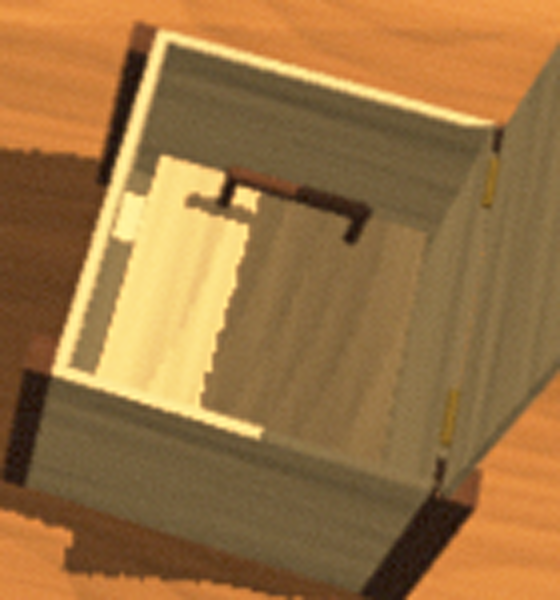

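View pics/t4c.png

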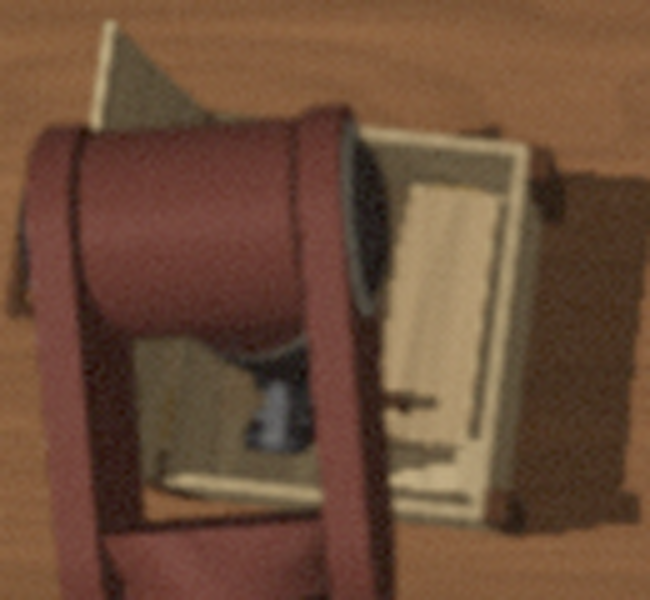

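```bash
python3 - <<'E'
from h import *
s=camera_model('scene');w=camera_model('wrist')
S=lambda x,y:(320-.4+x/4,190-.4+y/4)
a=tri([(s,S(230,172)),(w,(271.5,179))]);b=tri([(s,S(367,208)),(w,(270.5,112.5))])
print(a,b,(a[0]+b[0])/2, b[0]-a[0])
# rim corners outer top: scene (163,32) x-,y- ; (55,375) x+,y- ; wrist y- rim x- (215,232), x+ (408,232)
for sc,wc in (((163,32),(215,233)),((55,375),(408,233))): print(tri([(s,S(*sc)),(w,wc)]))
c,sn=np.cos(-.091),np.sin(-.091)
for l in((-.11,-.095),(.11,-.095)): print(.541+c*l[0]-sn*l[1],.152+sn*l[0]+c*l[1])
E
```

```text
(array([0.49707377, 0.11774571, 0.12361191]), np.float64(0.0005176803272653716)) (array([0.50272873, 0.19110851, 0.12514169]), np.float64(9.692138076767134e-05)) [0.49990125 0.15442711 0.1243768 ] [0.00565496 0.0733628  0.00152978]
(array([0.42837248, 0.06719736, 0.14454454]), np.float64(0.0028400548755161633))
(array([0.64745682, 0.04676538, 0.14733055]), np.float64(0.001842229019382388))
0.4228220673863932 0.06738926638319577
0.6419117858167125 0.04739688588152853
```

>>> drive_tool:
  series:
    - [[0.001,0.033,-0.04],[0,0,0]]
    - [[0.001,0.033,-0.085],[0,0,0]]
    - [[0.001,0.033,-0.13],[0,0,0]]
    - [[0.001,0.033,-0.17],[0,0,0]]
    - [[0.001,0.033,-0.2],[0,0,0]]
    - [[0.001,0.033,-0.225],[0,0,0]]
    - [[0.001,0.033,-0.225],[0,0,0]]
    - [[0.001,0.033,-0.225],[0,0,0]]

```text
time: 10.1
tool_pos: [0.4984, 0.1542, 0.1411]
tool_rot: [0.001, 0.739, 0.674, 0.001]
contact_force: [0.0, 0.6, 0.4]
gripper_width: 0.5
```

```bash
python3 - <<'E'
from h import *
print(state()['tool_pos'],state()['tool_rot'],state()['gripper_width'],state()['contact_force'])
for n in ('wrist','scene'):
    im=grab_frame(n); cv2.imwrite(f"pics/{n}5.png",cv2.cvtColor(im,cv2.COLOR_RGB2BGR))
E
```

```text
[0.49844069 0.15420063 0.14111732] [0.00110826 0.73886977 0.67384627 0.00119952] 0.5001007069780348 [0.01892286 0.60650626 0.39429963]
```

View pics/wrist5.png

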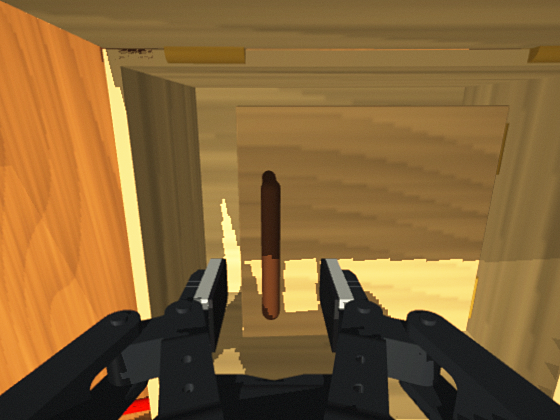

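View pics/scene5.png

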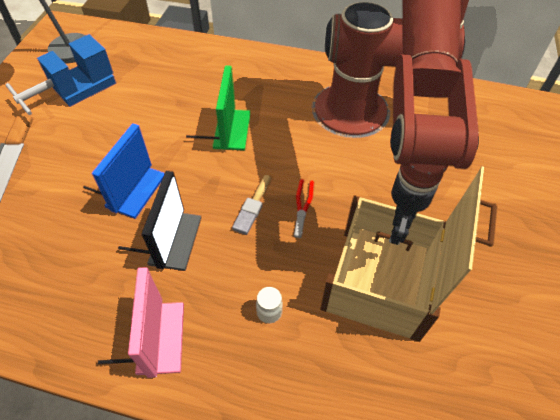

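>>> drive_tool:
  series:
    - [[0,0,0],[0,0,0]]
    - [[0,0.001,-0.012],[0,0,0]]
    - [[0,0.001,-0.024],[0,0,0]]
    - [[0,0.001,-0.036],[0,0,0]]
    - [[0,0.001,-0.036],[0,0,0]]
    - [[0,0.001,-0.036],[0,0,0]]
  fingers: 0.3

```text
time: 10.8
tool_pos: [0.4977, 0.1551, 0.1038]
tool_rot: [0.001, 0.739, 0.674, 0.001]
contact_force: [0.3, 0.3, -0.6]
gripper_width: 0.348
```

>>> drive_tool:
  series:
    - [[0,0,0],[0,0,0]]
    - [[0,0,0],[0,0,0]]
    - [[0,0,0],[0,0,0]]
    - [[0,0,0],[0,0,0]]
    - [[0,0,0],[0,0,0]]
  fingers: 1.0

```text
time: 11.3
tool_pos: [0.497, 0.1554, 0.1048]
tool_rot: [-0.0, 0.739, 0.674, 0.0]
contact_force: [-5.6, 0.1, 1.6]
gripper_width: 0.091
```

```bash
python3 - <<'E'
from h import *
print(state()['tool_pos'],state()['tool_rot'],state()['gripper_width'],state()['contact_force'])
for n in ('wrist',):
    im=grab_frame(n); cv2.imwrite(f"pics/{n}6.png",cv2.cvtColor(im,cv2.COLOR_RGB2BGR))
p=state()['tool_pos']
cx=np.array([.9959,-.0909,0]);cy=np.array([.0909,.9959,0]);z=np.array([0,0,1.])
hinge=np.array([.541,.152,.078])+.09*cx; print('hinge',hinge)
d=p+[0,0,.017]-hinge; print('dowel rel',d@cx,d@cy,d[2],np.hypot(d@cx,d[2]))
r=.1414;ph=.2501
a0=np.arccos(-(d@cx)/r)-ph if abs(d@cx)<r else 0; print('a0',a0, np.arcsin(d[2]/r)-ph)
a0=np.arcsin(d[2]/r)-ph
def dow(a): return -r*np.cos(a+ph)*cx+r*np.sin(a+ph)*z
def tz(t): return -np.cos(t)*z-np.sin(t)*cx
for a in np.linspace(a0,1.6,17)[1:]:
    t=np.radians(30)*(a-a0)/(1.6-a0)
    q=dow(a)-dow(a0)+.017*(tz(t)-tz(0))
    print(round(a,2),q.round(3).tolist(),(cy*np.degrees(t)).round(1).tolist())
E
```

```text
[0.49704437 0.15543707 0.10479106] [-7.08232970e-05  7.38826021e-01  6.73896206e-01  9.45972391e-05] 0.09066167595504682 [-5.6190911   0.13731214  1.60167527]
hinge [0.630631 0.143819 0.078   ]
dowel rel -0.13411514448842207 -0.0006001382072475211 0.0437582750617761 0.14107323848814268
a0 0.07229120254370663 0.06452979765306166
0.16 [0.004, -0.0, 0.013] [0.2, 1.9, 0.0]
0.26 [0.01, -0.001, 0.025] [0.3, 3.7, 0.0]
0.35 [0.016, -0.001, 0.036] [0.5, 5.6, 0.0]
0.45 [0.024, -0.002, 0.047] [0.7, 7.5, 0.0]
0.54 [0.032, -0.003, 0.057] [0.9, 9.3, 0.0]
0.64 [0.042, -0.004, 0.066] [1.0, 11.2, 0.0]
0.74 [0.052, -0.005, 0.075] [1.2, 13.1, 0.0]
0.83 [0.063, -0.006, 0.082] [1.4, 14.9, 0.0]
0.93 [0.075, -0.007, 0.088] [1.5, 16.8, 0.0]
1.02 [0.087, -0.008, 0.092] [1.7, 18.7, 0.0]
1.12 [0.1, -0.009, 0.096] [1.9, 20.5, 0.0]
1.22 [0.113, -0.01, 0.098] [2.0, 22.4, 0.0]
1.31 [0.126, -0.011, 0.099] [2.2, 24.3, 0.0]
1.41 [0.139, -0.013, 0.099] [2.4, 26.1, 0.0]
1.5 [0.152, -0.014, 0.097] [2.6, 28.0, 0.0]
1.6 [0.164, -0.015, 0.094] [2.7, 29.9, 0.0]
```

View pics/wrist6.png

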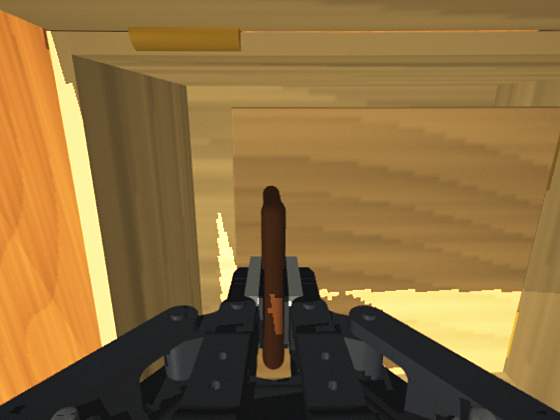

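>>> drive_tool:
  series:
    - [[0.004,0.0,0.013],[0.2,1.9,0]]
    - [[0.01,-0.001,0.025],[0.3,3.7,0]]
    - [[0.016,-0.001,0.036],[0.5,5.6,0]]
    - [[0.024,-0.002,0.047],[0.7,7.5,0]]

```text
time: 11.75
tool_pos: [0.5186, 0.1534, 0.1515]
tool_rot: [-0.052, 0.737, 0.672, -0.047]
contact_force: [-11.8, 0.2, 3.1]
gripper_width: 0.094
```

>>> drive_tool:
  series:
    - [[0.008,-0.001,0.01],[0.2,1.8,0]]
    - [[0.018,-0.002,0.019],[0.3,3.7,0]]
    - [[0.028,-0.003,0.028],[0.5,5.6,0]]
    - [[0.039,-0.004,0.035],[0.7,7.4,0]]
    - [[0.051,-0.005,0.041],[0.8,9.3,0]]
    - [[0.063,-0.006,0.045],[1.0,11.2,0]]
    - [[0.076,-0.007,0.049],[1.2,13.0,0]]
    - [[0.089,-0.008,0.051],[1.3,14.9,0]]

```text
time: 12.55
tool_pos: [0.6115, 0.1449, 0.2088]
tool_rot: [-0.143, 0.725, 0.661, -0.131]
contact_force: [-5.3, -2.9, 15.5]
gripper_width: 0.084
```

>>> drive_tool:
  series:
    - [[0.013,-0.001,0.001],[0.2,1.9,0]]
    - [[0.026,-0.003,0.001],[0.4,3.7,0]]
    - [[0.039,-0.004,-0.001],[0.6,5.6,0]]
    - [[0.051,-0.005,-0.004],[0.7,7.5,0]]
    - [[0.051,-0.005,-0.004],[0.7,7.5,0]]
    - [[0.051,-0.005,-0.004],[0.7,7.5,0]]

```text
time: 13.15
tool_pos: [0.6652, 0.1399, 0.2048]
tool_rot: [-0.188, 0.715, 0.652, -0.171]
contact_force: [2.5, -1.3, 15.1]
gripper_width: 0.091
```

```bash
python3 - <<'E'
from h import *
print(state()['tool_pos'],state()['tool_rot'],state()['gripper_width'],state()['contact_force'],state()['joint_pos'])
for n in ('wrist','scene'):
    im=grab_frame(n); cv2.imwrite(f"pics/{n}7.png",cv2.cvtColor(im,cv2.COLOR_RGB2BGR))
E
```

```text
[0.66519453 0.13990575 0.20481701] [-0.18759653  0.71478223  0.65174833 -0.17064006] 0.0910696962301225 [ 2.54200205 -1.29812238 15.06023469] [0.06571035 0.52026362 1.15640447 0.08449842 1.97101469 0.17070501]
```

View pics/wrist7.png

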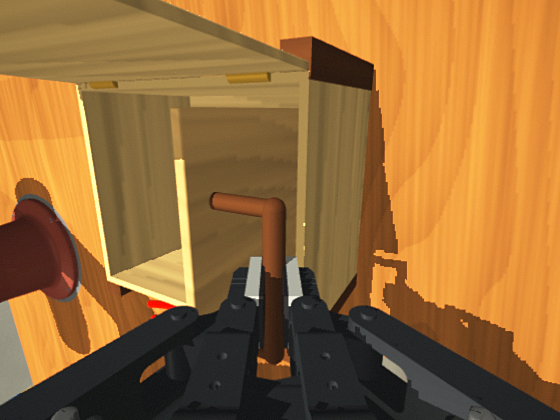

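View pics/scene7.png

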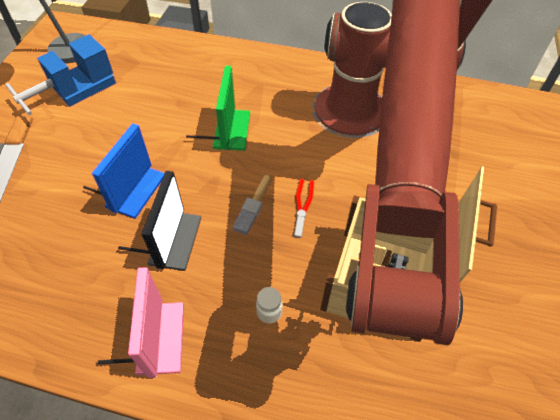

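>>> drive_tool:
  series:
    - [[0,0,0.003],[0,0,0]]
    - [[0,0,0.003],[0,0,0]]
    - [[0.02,-0.002,0.037],[0,0,0]]
    - [[0.04,-0.004,0.072],[0,0,0]]
    - [[0.03,-0.004,0.11],[-0.7,-8,0]]
    - [[0.01,-0.003,0.13],[-1.4,-16,0]]
    - [[-0.03,0.0,0.13],[-2.2,-24,0]]
    - [[-0.07,0.004,0.13],[-2.7,-29.9,0]]
  fingers: 0.58

```text
time: 14.05
tool_pos: [0.5918, 0.1443, 0.3303]
tool_rot: [0.004, 0.739, 0.674, 0.004]
contact_force: [-0.3, 0.4, 1.4]
gripper_width: 0.205
```

```bash
python3 - <<'E'
from h import *
print(state()['tool_pos'],state()['tool_rot'],state()['gripper_width'],state()['contact_force'],state()['joint_pos'])
for n in ('wrist','scene'):
    im=grab_frame(n); cv2.imwrite(f"pics/{n}8.png",cv2.cvtColor(im,cv2.COLOR_RGB2BGR))
    for k in ('cover_pull','pane','pane_mid','flap_pull'): print(n,k,[(x['confidence'],np.round(x['location'],4)) for x in place_of(n,k)])
E
```

```text
[0.59183451 0.14434474 0.33026085] [0.00369633 0.73887227 0.67382208 0.00423246] 0.20527779623277254 [-0.28160961  0.38119526  1.35682876] [ 1.17616181e-01 -3.14306951e-02  1.53489148e+00 -1.08022035e-03
  1.62694505e+00  2.09578303e-01]
wrist cover_pull []
wrist pane [(0.93, array([0.5549, 0.1522, 0.0083]))]
wrist pane_mid [(0.71, array([0.552 , 0.1509, 0.0375]))]
wrist flap_pull []
scene cover_pull [(0.67, array([0.6738, 0.1403, 0.2172]))]
scene pane []
scene pane_mid [(0.53, array([0.5529, 0.1546, 0.0409]))]
scene flap_pull [(0.58, array([0.5549, 0.2816, 0.3116]))]
```

View pics/wrist8.png

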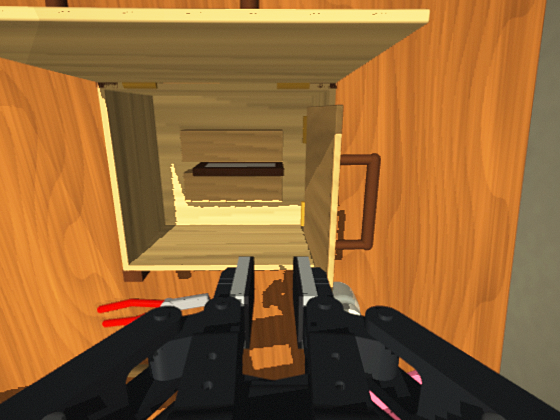

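View pics/scene8.png

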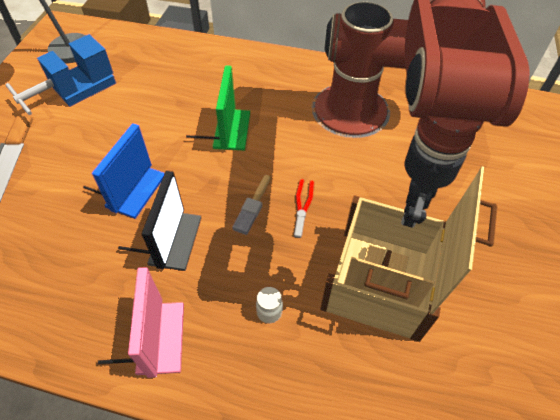

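>>> drive_tool:
  series:
    - [[-0.02,0.003,0],[0,0,-8.5]]
    - [[-0.039,0.006,0],[0,0,-17]]
    - [[-0.039,0.006,0],[0,0,-25.5]]
    - [[-0.039,0.006,0],[0,0,-34]]
    - [[-0.039,0.006,0],[0,0,-42.5]]
    - [[-0.039,0.006,0],[0,0,-51]]
    - [[-0.039,0.006,0],[0,0,-59.5]]
    - [[-0.039,0.006,0],[0,0,-68]]
  fingers: 0.0

```text
time: 15.35
tool_pos: [0.5547, 0.1501, 0.3286]
tool_rot: [0.002, 0.99, 0.142, 0.0]
contact_force: [-0.2, -0.7, -1.4]
gripper_width: 0.497
```

>>> drive_tool:
  series:
    - [[0,0,-0.01],[0,0,-8.5]]
    - [[0,0,-0.02],[0,0,-17]]
    - [[0,0,-0.03],[0,0,-22]]
    - [[0,0,-0.04],[0,0,-22]]
    - [[0,0,-0.04],[0,0,-22]]

```text
time: 15.85
tool_pos: [0.5533, 0.15, 0.2865]
tool_rot: [0.002, 0.999, -0.045, -0.002]
contact_force: [1.0, 0.2, 0.4]
gripper_width: 0.501
```

```bash
python3 - <<'E'
from h import *
print(state()['tool_pos'],state()['tool_rot'],state()['gripper_width'],state()['contact_force'],state()['joint_pos'])
for n in ('wrist',):
    im=grab_frame(n); cv2.imwrite(f"pics/{n}9.png",cv2.cvtColor(im,cv2.COLOR_RGB2BGR))
    for k in ('pane','pane_mid'): print(n,k,[(x['confidence'],np.round(x['location'],4)) for x in place_of(n,k)])
    np.save('w9.npy',camera_model('wrist'),allow_pickle=True)
E
```

```text
[0.55334643 0.15004744 0.28651639] [ 0.00207862  0.99897716 -0.04513465 -0.00178443] 0.5006506862660566 [1.03605629 0.18604444 0.35747091] [ 0.1367052  -0.0938253   1.6659537  -0.00344326  1.57372613  1.79779909]
wrist pane [(0.55, array([0.5549, 0.1518, 0.0073]))]
wrist pane_mid [(0.9, array([0.5536, 0.1518, 0.0403])), (0.39, array([ 0.6738, -0.0698, -0.0018]))]
```

View pics/wrist9.png

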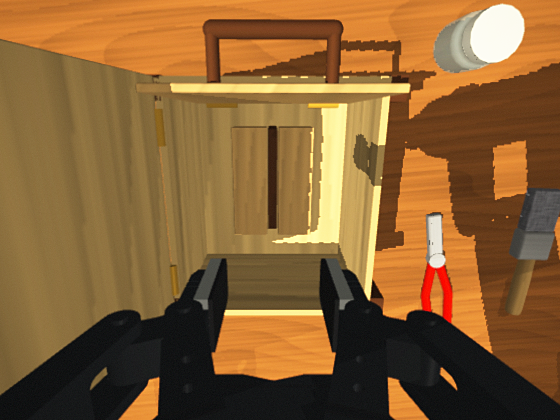

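```bash
python3 - <<'E'
from h import *
w=camera_model('wrist')
for uv in ((272,128),(271.5,230)):
    c,d=ray(w,uv); print((c+d*(.071-c[2])/d[2]).round(4))
w8=None
im=cv2.imread('pics/wrist9.png');cv2.imwrite('pics/w9c.png',cv2.resize(im[110:250,220:330],None,fx=4,fy=4,interpolation=cv2.INTER_CUBIC))
im=cv2.imread('pics/wrist8.png');cv2.imwrite('pics/w8c.png',cv2.resize(im[120:210,170:300],None,fx=4,fy=4,interpolation=cv2.INTER_CUBIC))
E
```

```text
[0.6099 0.1451 0.071 ]
[0.4976 0.1561 0.071 ]
```

View pics/w9c.png

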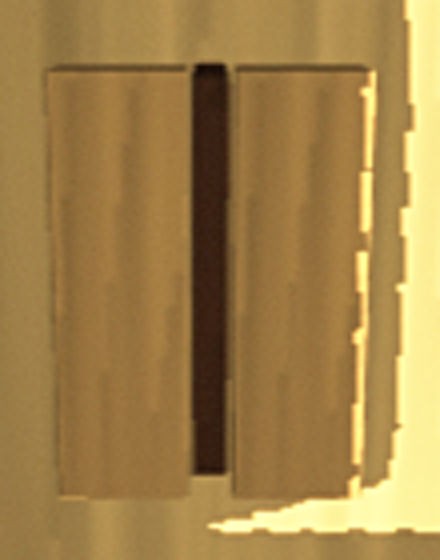

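View pics/w8c.png

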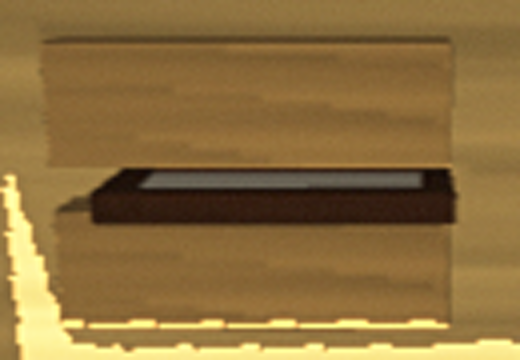

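>>> drive_tool:
  series:
    - [[0,0.0,-0.04],[0,0,0]]
    - [[0,0.0,-0.08],[0,0,0]]
    - [[0,0.0,-0.12],[0,0,0]]
    - [[0,0.0,-0.155],[0,0,0]]
    - [[0,0.0,-0.185],[0,0,0]]
    - [[0,0.0,-0.21],[0,0,0]]
    - [[0,0.0,-0.23],[0,0,0]]
    - [[0,0.0,-0.23],[0,0,0]]

```text
time: 16.8
tool_pos: [0.5514, 0.1499, 0.056]
tool_rot: [0.002, 0.999, -0.046, -0.003]
contact_force: [-0.6, -0.0, -0.2]
gripper_width: 0.501
```

```bash
python3 - <<'E'
from h import *
print(state()['tool_pos'],state()['tool_rot'],state()['gripper_width'],state()['contact_force'])
for n in ('wrist',):
    im=grab_frame(n); cv2.imwrite(f"pics/{n}10.png",cv2.cvtColor(im,cv2.COLOR_RGB2BGR))
E
```

```text
[0.55138503 0.14993877 0.05597904] [ 0.0022325   0.9989518  -0.04564408 -0.00263393] 0.5013944651363268 [-0.55523252 -0.0219048  -0.18991295]
```

View pics/wrist10.png

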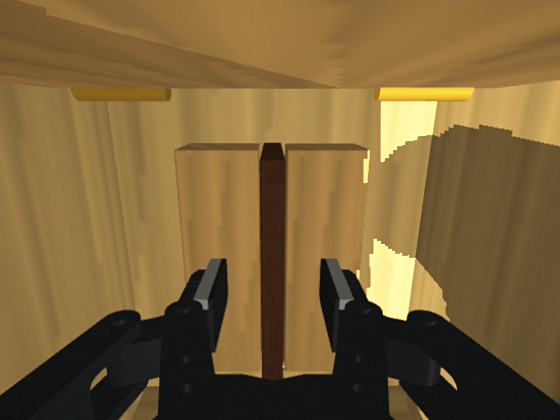

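>>> drive_tool:
  series:
    - [[0.001,0.0,-0.007],[0,0,0]]
    - [[0.002,0.0,-0.014],[0,0,0]]
    - [[0.002,0.0,-0.014],[0,0,0]]

```text
time: 17.15
tool_pos: [0.5554, 0.1502, 0.0447]
tool_rot: [0.002, 0.999, -0.046, 0.0]
contact_force: [-0.3, -0.6, -0.6]
gripper_width: 0.497
```

>>> drive_tool:
  series:
    - [[0,0,0],[0,0,0]]
    - [[0,0,0],[0,0,0]]
    - [[0,0,0],[0,0,0]]
    - [[0,0,0],[0,0,0]]
    - [[0,0,0],[0,0,0]]
    - [[0,0,0],[0,0,0]]
  fingers: 1.0

```text
time: 17.75
tool_pos: [0.5558, 0.1503, 0.0454]
tool_rot: [0.002, 0.999, -0.046, 0.001]
contact_force: [-0.1, -0.4, 3.6]
gripper_width: 0.101
```

>>> drive_tool:
  series:
    - [[0,0,0.01],[0,0,0]]
    - [[0,0,0.02],[0,0,0]]
    - [[0,0,0.035],[0,0,0]]
    - [[0,0,0.05],[0,0,0]]

```text
time: 18.15
tool_pos: [0.5553, 0.1503, 0.0961]
tool_rot: [0.002, 0.999, -0.046, 0.0]
contact_force: [0.1, 0.3, -1.6]
gripper_width: 0.106
```

```bash
python3 - <<'E'
from h import *
print(state()['tool_pos'],state()['tool_rot'],state()['gripper_width'],state()['contact_force'])
for n in ('wrist',):
    im=grab_frame(n); cv2.imwrite(f"pics/{n}11.png",cv2.cvtColor(im,cv2.COLOR_RGB2BGR))
E
```

```text
[0.55532432 0.15026006 0.09610107] [ 1.73107213e-03  9.98945725e-01 -4.58738898e-02  1.68473560e-04] 0.1064962130416096 [ 0.13791181  0.31623234 -1.62779827]
```

View pics/wrist11.png

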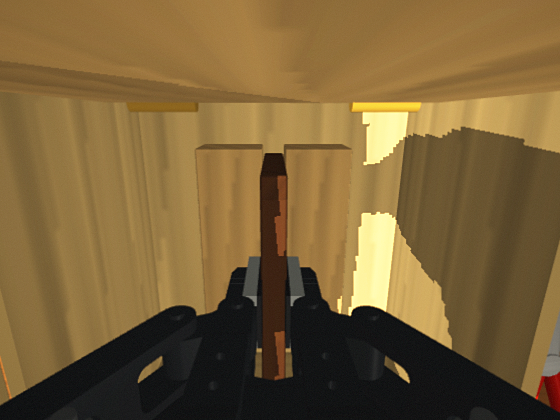

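>>> drive_tool:
  series:
    - [[0,0,0.025],[0,0,0]]
    - [[0,0,0.055],[0,0,0]]
    - [[0,0,0.09],[0,0,0]]
    - [[0,0,0.125],[0,0,0]]
    - [[0,0,0.15],[0,0,0]]
    - [[0,0,0.155],[0,0,0]]
    - [[0,-0.02,0.155],[0,0,0]]
    - [[0,-0.05,0.155],[0,0,0]]

```text
time: 19.0
tool_pos: [0.5548, 0.1007, 0.249]
tool_rot: [0.002, 0.999, -0.045, -0.0]
contact_force: [0.1, -0.5, -1.0]
gripper_width: 0.101
```

>>> drive_tool:
  series:
    - [[0,-0.04,0],[0,0,2]]
    - [[-0.001,-0.08,0],[0,0,4]]
    - [[-0.002,-0.12,0],[0,0,6]]
    - [[-0.003,-0.16,0],[0,0,8]]
    - [[-0.004,-0.2,0],[0,0,10.3]]
    - [[-0.005,-0.24,0],[0,0,10.3]]
    - [[-0.006,-0.27,0],[0,0,10.3]]
    - [[-0.007,-0.29,0],[0,0,10.3]]

```text
time: 19.8
tool_pos: [0.5474, -0.1917, 0.2481]
tool_rot: [0.001, 0.999, 0.043, -0.001]
contact_force: [0.2, 0.3, -1.1]
gripper_width: 0.101
```

>>> drive_tool:
  series:
    - [[0,-0.02,0],[0,0,0]]
    - [[0,-0.035,-0.01],[0,0,0]]
    - [[0,-0.045,-0.03],[0,0,0]]
    - [[0,-0.045,-0.05],[0,0,0]]
    - [[0,-0.045,-0.07],[0,0,0]]
    - [[0,-0.045,-0.09],[0,0,0]]
    - [[0,-0.045,-0.1],[0,0,0]]
    - [[0,-0.045,-0.1],[0,0,0]]

```text
time: 20.6
tool_pos: [0.5468, -0.2337, 0.1465]
tool_rot: [0.0, 0.999, 0.044, -0.002]
contact_force: [-0.5, 0.2, -0.7]
gripper_width: 0.106
```

```bash
python3 - <<'E'
from h import *
print(state()['tool_pos'],state()['tool_rot'],state()['gripper_width'],state()['contact_force'])
for n in ('wrist','scene','top'):
    im=grab_frame(n); cv2.imwrite(f"pics/{n}12.png",cv2.cvtColor(im,cv2.COLOR_RGB2BGR))
    for k in ('pane','pane_mid','panel_mid','flap_pull','cover_pull'): print(n,k,[(x['confidence'],np.round(x['location'],4)) for x in place_of(n,k)])
E
```

```text
[ 0.54675293 -0.2336902   0.14652389] [ 2.48048737e-04  9.99026365e-01  4.40692656e-02 -2.03962532e-03] 0.10581949626821954 [-0.48551027  0.17210992 -0.74694265]
wrist pane []
wrist pane_mid []
wrist panel_mid [(0.66, array([ 0.5566, -0.3343,  0.0873])), (0.29, array([ 0.4051, -0.182 , -0.0012]))]
wrist flap_pull []
wrist cover_pull [(0.72, array([ 0.5557, -0.3397,  0.0011]))]
scene pane [(0.66, array([ 0.5489, -0.2338,  0.1141])), (0.53, array([0.5511, 0.2454, 0.1411]))]
scene pane_mid [(0.61, array([ 0.5482, -0.2339,  0.1456]))]
scene panel_mid [(0.88, array([ 0.7895, -0.2816,  0.0888])), (0.84, array([ 0.5575, -0.3373,  0.0902])), (0.84, array([ 0.4448, -0.4836,  0.092 ]))]
scene flap_pull [(0.77, array([0.5541, 0.2849, 0.3089]))]
scene cover_pull [(0.73, array([0.6691, 0.1357, 0.2148]))]
top pane [(0.54, array([ 0.544 , -0.2357,  0.1066]))]
top pane_mid [(0.49, array([ 0.5474, -0.2359,  0.1448]))]
top panel_mid [(0.82, array([ 0.4436, -0.4877,  0.0895])), (0.82, array([ 0.1731, -0.3131,  0.0864])), (0.73, array([ 0.5584, -0.338 ,  0.0902])), (0.72, array([ 0.7909, -0.2782,  0.091 ])), (0.21, array([0.5522, 0.2902, 0.3136]))]
top flap_pull [(0.95, array([0.555 , 0.2922, 0.3111]))]
top cover_pull [(0.57, array([0.6717, 0.1374, 0.2109]))]
```

View pics/wrist12.png

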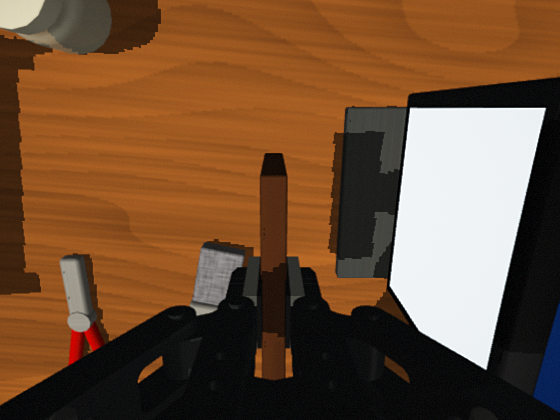

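View pics/scene12.png

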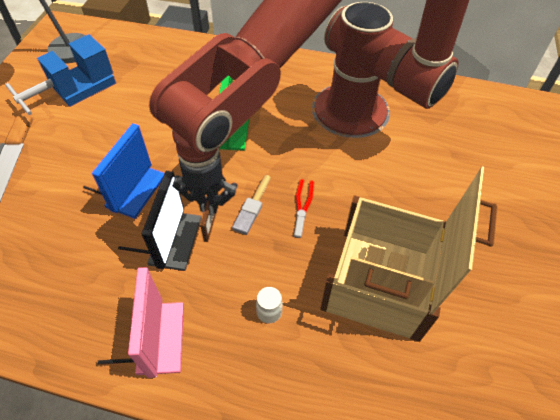

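View pics/top12.png

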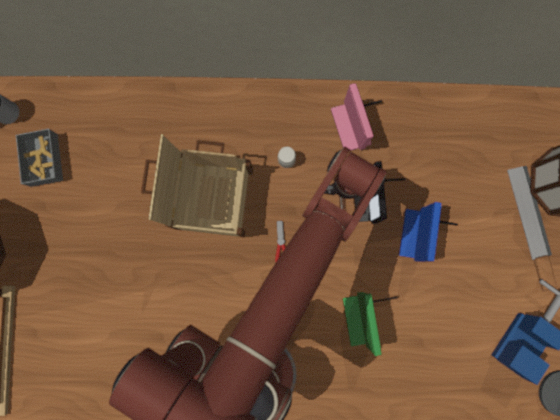

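>>> drive_tool:
  series:
    - [[0,0,-0.015],[0,0,0]]
    - [[0,0,-0.03],[0,0,0]]
    - [[0,0,-0.042],[0,0,0]]
    - [[0,0,-0.052],[0,0,0]]
    - [[0,0,-0.052],[0,0,0]]
    - [[0,0,-0.052],[0,0,0]]
    - [[0,0,-0.052],[0,0,0]]
    - [[0,0,-0.052],[0,0,0]]

```text
time: 22.3
tool_pos: [0.5489, -0.2351, 0.0987]
tool_rot: [0.002, 0.999, 0.044, 0.001]
contact_force: [0.9, 0.3, -1.0]
gripper_width: 0.106
```

```bash
python3 - <<'E'
from h import *
print(state()['tool_pos'],state()['tool_rot'],state()['gripper_width'],state()['contact_force'])
for n in ('wrist','scene','top'):
    im=grab_frame(n); cv2.imwrite(f"pics/{n}13.png",cv2.cvtColor(im,cv2.COLOR_RGB2BGR))
    for k in ('pane_mid','panel_mid','brush','pliers','jar'): print(n,k,[(x['confidence'],np.round(x['location'],4)) for x in place_of(n,k)])
a=cv2.imread('pics/scene13.png')[130:290,120:300];b=cv2.imread('pics/wrist13.png')
cv2.imwrite('pics/c13.png',cv2.hconcat([cv2.resize(a,(450,400)),cv2.resize(b,(340,400))]))
E
```

```text
[ 0.54892024 -0.23511638  0.09873534] [2.19902255e-03 9.99031779e-01 4.39294698e-02 9.33117233e-04] 0.10644907767836992 [ 0.89770612  0.34842235 -0.9865566 ]
wrist pane_mid [(0.21, array([ 0.3946, -0.0651,  0.0042]))]
wrist panel_mid [(0.78, array([ 0.5566, -0.3337,  0.0906])), (0.19, array([ 5.550e-01, -3.396e-01,  3.000e-04]))]
wrist brush []
wrist pliers [(0.56, array([ 0.3954, -0.0685,  0.0017]))]
wrist jar []
scene pane_mid [(0.51, array([ 0.5448, -0.2345,  0.0939]))]
scene panel_mid [(0.98, array([ 0.4427, -0.4882,  0.0889])), (0.91, array([ 0.7893, -0.2833,  0.0858])), (0.87, array([ 0.1785, -0.3164,  0.0925])), (0.64, array([ 0.5588, -0.3338,  0.0872]))]
scene brush [(0.59, array([ 0.406 , -0.184 , -0.0025]))]
scene pliers [(0.58, array([ 0.3937, -0.0636, -0.0017]))]
scene jar [(0.91, array([ 6.733e-01, -7.270e-02,  2.000e-04]))]
top pane_mid [(0.41, array([ 0.5472, -0.236 ,  0.0932])), (0.16, array([0.5551, 0.291 , 0.3127]))]
top panel_mid [(0.89, array([ 0.5561, -0.3375,  0.0922])), (0.69, array([ 0.7919, -0.2778,  0.0902])), (0.63, array([ 0.1721, -0.3106,  0.0899])), (0.6, array([ 0.4422, -0.4874,  0.0907])), (0.43, array([5.450e-01, 1.519e-01, 2.000e-04]))]
top brush []
top pliers [(0.67, array([0.632 , 0.1401, 0.0796])), (0.53, array([ 0.3929, -0.065 , -0.0024]))]
top jar [(0.64, array([ 6.704e-01, -7.120e-02,  4.000e-04])), (0.61, array([ 0.395 , -0.0639, -0.0017]))]
```

View pics/c13.png

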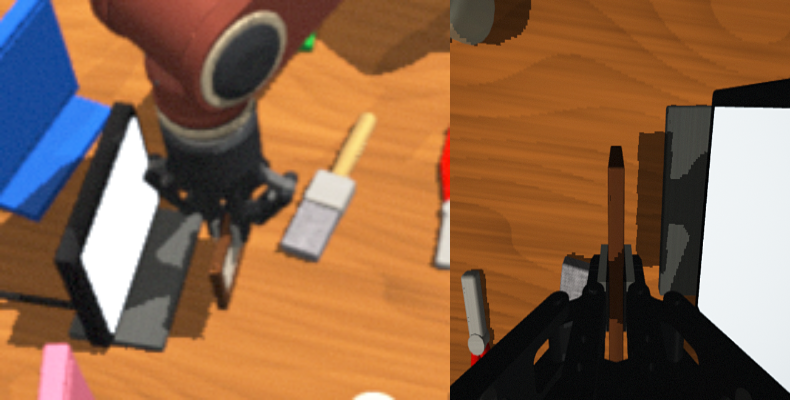

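>>> drive_tool:
  series:
    - [[0,0,0],[0,0,0]]
    - [[0,0,0],[0,0,0]]
    - [[0,0,0],[0,0,0]]
    - [[0,0,0],[0,0,0]]
    - [[0,0,0],[0,0,0]]

```text
time: 23.7
tool_pos: [0.5483, -0.2348, 0.0978]
tool_rot: [0.002, 0.999, 0.044, 0.0]
contact_force: [-0.5, 1.1, -1.5]
gripper_width: 0.101
```

```bash
python3 - <<'E'
from plant import *
s=state();print(s['tool_pos'],abs(s['joint_vel']).max(),s['contact_force'],s['gripper_width'])
print(job_done())
E
```

```text
[ 0.54833455 -0.23476997  0.09776402] 0.0019522830518523089 [-0.50272828  1.14458915 -1.46556724] 0.10118950917265972
the job is handed in; nothing more can be done
None
```

I handed the job in at about 24 s, with the pane gripped and still in front of the black light panel; no verdict came back. I gripped the top flap's pull and swung the flap upright, did the same with the inner cover, then lifted the pane straight up and carried it over to the panel.

What the last checks showed:
- **Pane position:** its centre is at about (0.546, -0.235, 0.092) and the panel's middle at about (0.557, -0.336, 0.090). That is about 10 cm in front, within a few mm of its middle sideways and in height. Yaw agrees with the panel to roughly 0.01 rad.
- **Grip:** the arm was still (joint speeds below 0.002 rad/s), the fingers held at the pane's thickness, and about 1.5 N of weight hung on the wrist, in line with the pane's 150 g.
- **Flaps:** both work out to about 1.6 rad from the pull positions seen after the pane was out.
- **Bystanders:** the pliers, brush and jar read within about 7 mm of their first positions, close to the measuring noise. The top and wrist cameras did not find the brush in the final look, so its reading comes from the scene camera alone.

Some disagreements along the way:
- My first fit assumed the top flap lay flat and was off. It was actually standing about 0.09 rad open, and refitting with that fixed it.
- One wrist measurement put the box corners about 5 mm off in x and z compared with the other cameras.
- The networks gave a few false hits, which I ignored: the hinge area as pane, brush or pliers, and the panel's foot as the cover pull.

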